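# Close, pin and hold a sherd bonding press

### The job

Swing the hinged lid of the plywood bonding press over onto the mended sherd, then take the steel locating pin from its wooden stand and push it down through the hole in the lid's tab into the hole of the base. The bed under the sherd is sprung and lifts the lid, so press the pin down until its collar holds the lid fully shut, and finish like that: still holding the pin and pressing, without letting go. Leave the dish, bottle, brush and tin where they are.

Things in the scene. Friction and masses are not known exactly. Their poses are not given: they have to be found in the camera images.
- jig: press base, fixed: plywood block 140 (its x) x 150 (its y) x 38 mm high, with a 100 mm square open pocket holding a sprung cork bed. Origin: centre of its underside, z up. The lid's hinge axis runs along the jig's x at y = +80, z = 38 mm. On the -y side an aluminium tab, 46 x 46 x 38 mm high, centred at y = -98 mm, has the pin hole
- base_hole (a point): centre of the mouth of the round vertical hole in the base's tab, at the tab's top face: jig frame (0, -98, 38) mm. The hole is 12 mm wide and goes right through (38 mm deep, bench below)
- lid (a joint): lid angle, rad: 0 = fully shut, 1.57 = upright, 2.05 = leaning out to the jig's +y on its stop. The stiff damped hinge keeps the lid where left above about 1.2; well below that (under 1.0) it sinks by itself in 1 to 2 s and rests ajar at about 0.04 to 0.10 on the sprung sherd. 5 to 8 N down on the tab shuts it against a hard stop; released, it springs ajar
- lid_hole (a point): centre of the outer mouth of the 14 mm hole in the lid's aluminium tab. Lid: plywood plate 140 x 150 x 12 mm, continued away from the hinge by the tab, 46 x 46 x 12 mm; the hole is 178 mm and the tab's end 201 mm from the hinge axis. The inner face passes through the hinge axis; shut, the outer face is 50 mm above the bench. Site z: outward normal
- bed_center (a point): centre of the sprung bed's top as it stands unloaded: jig frame (0, 0, 24) mm; it sinks up to 8 mm (2.5 N per mm; about 6 mm when the lid is fully shut). Fixed reference point on the jig
- sherd_center (a point): centre of the mended terracotta sherd, about 65 x 65 x 12 mm, lying loose flat on the bed in the pocket, its top about 2 mm under the rim
- pin_grip (a point): middle of the grip of the loose steel locating pin, upright in its stand. Grip: round bar 20 mm across, 42 mm high; the pin's top is 20 mm above this point, the underside of the collar 28 mm below. Collar 30 mm across, 6 mm thick; under it the shank, 10 mm across, 40 mm long, tapered to 6 mm at its tip. About 0.07 kg. Site z: along the pin, up
- pin_tip (a point): tip (lower end) of the pin's shank, 68 mm below pin_grip and 40 mm below the collar's underside
- stand: wooden stand of the pin, fixed: 70 x 70 x 32 mm high with a vertical hole 11.5 mm wide and 26 mm deep at its centre; the pin's tip stands 6 mm above the bench in it, so that its collar is 14 mm above the stand. Origin at the centre of its underside
- dish: dark shallow metal bowl, 120 mm across, 28 mm high, loose; a bystander. Origin at the centre of its underside
- wash_bottle: white capped bottle, 64 mm across, 130 mm tall, loose; a bystander. Origin at the centre of its underside
- brush: wooden brush 170 mm long, lying loose on the bench; a bystander. Its own x axis runs along it
- tin: small open aluminium cup, 66 mm across, 50 mm high, loose; a bystander. Origin at the centre of its underside
Mind the look-alikes: they are no part of the job. What is shaped like the part that bears pin_grip but orange or pink is not meant.

How it is judged:
By the outcome, as a careful person would: the job done as asked, in the order asked, and still so for the second after the job is handed in, while the arm keeps its last pose, push and grip.
It also fails if it takes over 53 s, if anything falls off the work surface, if the arm or the gripper's body presses on something with over 40 N, if the wrist force passes 120 N, or if a joint passes its speed limit or range.

### The arm

A 7-joint arm with a two-finger parallel gripper is mounted at the origin on the work surface. World frame = base frame: x ahead of the robot, y to its left, z up, the work surface at z = 0. Lengths are in m, angles in rad, forces in N, time in s.
With the tool pointing down it reaches from about 0.425 to 0.825 m from the base axis. Payload 3.6 kg.
Tool frame: the origin (TCP) lies at the very end of the fingers, on their centre line; the grasp point (between the pads) lies 19 mm behind it; z points along the fingers, x is the direction in which the jaws open and shut, and the axes are right-handed (so a half turn about z gives the same grasp; the last joint's range is limited). The gripper opens to 85 mm and grips with 20 to 120 N. Pads are 22 mm wide; open, the fingers measure 114 mm over their backs; the gripper's body (76 mm by 85 mm) begins 54 mm behind the grasp point. The pads swing forward as they close: fully open they stand 13 mm farther back than shut.
Start: joints at [1.101, 0.615, -0.013, 1.423, 0.008, 1.103, -0.04], TCP at [0.279, -0.587, 0.231] pointing down, gripper open.
Joint ranges: [-3.12, 3.12], [-0.3, 2.06], [-1.34, 1.32], [0.26, 2.42], [-1.36, 4.5], [0.01, 1.98], [-2.84, 2.84]. Speed limits (rad/s): [2.79, 2.79, 3.14, 3.14, 3.14, 3.14, 3.14].

### API

Orientations are given as a unit quaternion [w, x, y, z].
In Python, from plant import ctrl, viewer, order gives the robot as it stands.
- The arm moves only by the tool step_arm, never from a script. Its argument "increments" is a list that holds one entry, the list of rows, each a list of 4 numbers: the shift along the tool's x, y, z in cm, then the turn about the tool's z in rad. In form: [[[tx, ty, tz, roll], ...]]. A call has exactly 5 rows; each row shifts and turns the pose as measured when the row begins, along the tool's axes as they then stand; what a row does not reach is not made up. A row lasts 1/8 s, in which the tool goes at most 62.5 mm and 10.7 degrees, less where a joint would pass 70% of its speed; a pose out of reach is approached as far as the arm can. A call is refused whole if a number of a shift passes 6.25 or a number of a turn 0.188, either way. A call with a gripper value outside its range is refused whole. "jaw" is the closure in counts, from 0 (fully open) to 255 (shut), set as the call begins (left out, the last holds). The fingers move at their own pace and stop on an object; "force" is the grip in N (left out, the last holds). Time passes only in rows, so rows that do not move let the fingers close, or fill a call up. It gives the time, the measured TCP pose, the force and the opening at its end, in the units of the state.
- ctrl.state(): the state, without advancing time (a new reading comes with each control period).
- viewer.get_image(name): name is "scene" or "side" or "wrist"; returns a dict with "pixels" (480x640x3 uint8, red, green, blue), "range_z" (480x640 float32, m along the optical axis (not along the pixel's ray), 0 where there is no reading), "fx", "fy", "cx", "cy" (pixels), "R" (3x3) and "t" (3): a world point X has camera coordinates R X + t. Camera axes: x right, y down, z forward; pixel columns grow to the right and rows downward; lengths in m; the calibration is good to about 2 mm. A picture is of the moment at which its call begins.
- order.finish_job(): hands the job in, once; it reports no verdict.
The state is a dict: "time": time; "joints": joint angles; "dq": joint speeds; "joint_efforts": joint torques, N m; "eef_pos": TCP position; "orientation": TCP orientation; "contact_force": force on the tool from outside, world axes, zero at the start; "ft_torque": the same for the moment, N m; "width": opening from 0.0 (shut) to 1.0 (fully open).
Only numpy, scipy, OpenCV 4.12 (cv2) and the standard library are available. Lean on these libraries where they do the work, as an engineer would, in place of code of your own. Each camera call takes 0.05 s, during which the arm holds its last target.

## Working session

There is one attempt and no reset: what is moved stays moved. The work goes in short steps, Python scripts to look and compute and a tool call to move; the robot and the scene stay as the last step left them, time stands still between calls to the robot, and variables do not carry over. Pictures are saved under pics/ and viewed, and the job is handed in when it is done.

Besides the shell and the picture viewer there is one more tool, called after "Call:" by a JSON object that holds its "name" and its "arguments", one argument or row to a line. step_arm: Moves the arm, as the interface text tells. Its arguments: {"type":"object","properties":{"increments":{"type":"array","items":{"type":"array","items":{"type":"array","items":{"type":"number"}}}},"jaw":{"type":"number"},"force":{"type":"number"}},"required":["increments"]}

```bash
ls; mkdir -p pics; cat > h.py <<'E'
import numpy as np, cv2
from plant import ctrl, viewer, order
def grab(n,tag):
    im=viewer.get_image(n); cv2.imwrite(f'pics/{tag}.png',im['pixels'][:,:,::-1]); np.savez(f'pics/{tag}.npz',**im); return im
def pt(im,u,v):
    z=float(im['range_z'][int(v),int(u)]); return w(im,u,v,z)
def w(im,u,v,z):
    c=np.array([(u-im['cx'])/im['fx']*z,(v-im['cy'])/im['fy']*z,z]); return np.array(im['R']).T@(c-np.array(im['t']))
def ray(im,u,v,h):
    R=np.array(im['R']);C=-R.T@np.array(im['t']);d=R.T@np.array([(u-im['cx'])/im['fx'],(v-im['cy'])/im['fy'],1.]); return C+d*(h-C[2])/d[2]
def proj(im,X):
    c=np.array(im['R'])@np.array(X)+np.array(im['t']); return np.array([im['fx']*c[0]/c[2]+im['cx'],im['fy']*c[1]/c[2]+im['cy']])
def load(tag): return dict(np.load(f'pics/{tag}.npz'))
E
python3 - <<'E'
from h import *
np.set_printoptions(precision=4,suppress=True)
for n in ['scene','side','wrist']:
    im=grab(n,n+'0'); print(n,-np.array(im['R']).T@im['t'],im['fx'])
print(ctrl.state())
E
```

```text
pics
scene [1.443  0.5912 1.0973] 576.8051827540338
side [ 0.3248 -0.7495  0.6188] 459.59043365344246
wrist [ 0.3502 -0.5522  0.3728] 377.3316500842121
{'time': 0.15, 'joints': array([ 1.1015,  0.6157, -0.0126,  1.4245,  0.0081,  1.1034, -0.0404]), 'dq': array([-0.0004, -0.0036, -0.0007, -0.0047,  0.0012,  0.0002,  0.0001]), 'joint_efforts': array([  0.0012, -46.966 ,   0.2598, -17.125 ,   0.01  ,   0.0071,
        -0.    ]), 'eef_pos': array([ 0.2783, -0.5868,  0.2304]), 'orientation': array([-0.0005,  0.8451, -0.5345, -0.0008]), 'contact_force': array([-0.1627, -0.1778, -0.3959]), 'ft_torque': array([-0.0074,  0.0471,  0.0194]), 'width': 0.9986608498972611}
```

View pics/scene0.png

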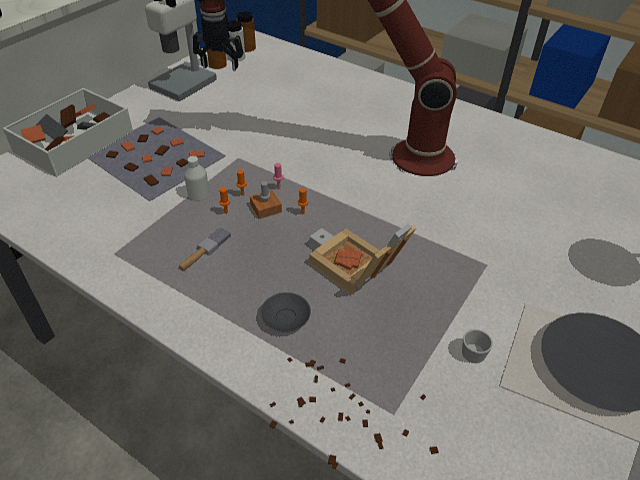

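View pics/side0.png

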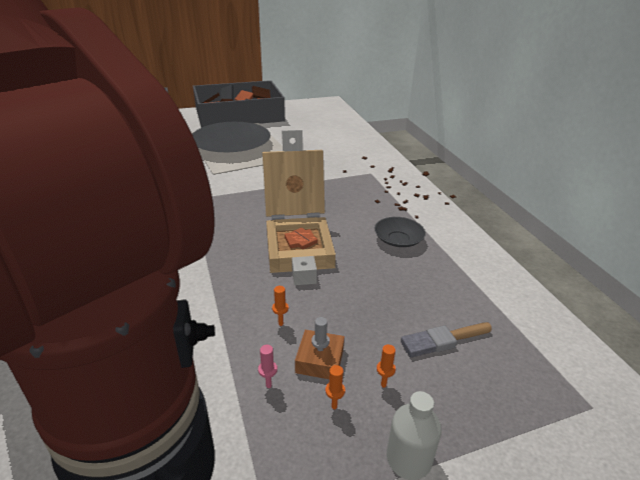

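View pics/wrist0.png

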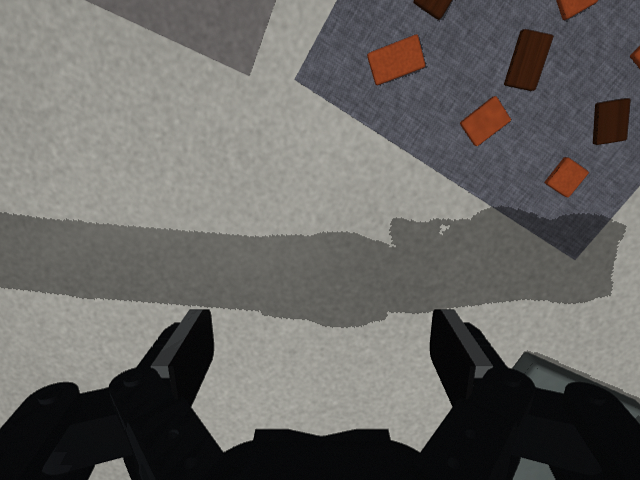

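The grey pin stands in the wooden stand at scene (264,190) and side (321,333). Look-alikes in the scene view are orange pins at (240,180), (224,198), (303,198) and a pink one at (278,174). I choose the grey one in the stand, and will check it in a crop.

```bash
python3 - <<'E'
from h import *
np.set_printoptions(precision=4,suppress=True)
s=load('scene0');d=load('side0')
a=cv2.resize(s['pixels'][150:300,200:430],None,fx=3.4,fy=3.4,interpolation=cv2.INTER_CUBIC)[:,:,::-1]
cv2.imwrite('pics/c1.png',a)
b=cv2.resize(d['pixels'][110:400,230:450],None,fx=2,fy=2,interpolation=cv2.INTER_CUBIC)[:,:,::-1]
cv2.imwrite('pics/c2.png',b)
for n,u,v in [('pin',264,188),('stand',255,205),('tab',319,238),('dish',284,313),('bottle',195,185),('tin',476,345),('lidtab',405,236),('o',303,198),('o',240,180),('o',224,198),('p',278,174)]: print('scene',n,pt(s,u,v))
for n,u,v in [('pin',321,333),('stand',312,362),('tab',296,267),('lidtab',285,133),('lid',280,200),('lid',315,160),('bottle',415,430),('o',280,300),('o',336,380),('o',387,365),('p',267,360)]: print('side',n,pt(d,u,v))
E
```

```text
scene pin [ 0.4999 -0.2446  0.086 ]
scene stand [ 0.5255 -0.2602  0.0339]
scene tab [ 0.5379 -0.0308  0.0429]
scene dish [0.7694 0.0294 0.0074]
scene bottle [ 0.5836 -0.4304  0.0639]
scene tin [0.5847 0.4448 0.0041]
scene lidtab [0.5379 0.2091 0.1838]
scene o [ 0.4553 -0.1433  0.0691]
scene o [ 0.494  -0.3392  0.0668]
scene o [ 0.5829 -0.3205  0.0691]
scene p [ 0.4022 -0.2729  0.0611]
side pin [ 0.4903 -0.2619  0.0761]
side stand [ 0.4711 -0.2778  0.0319]
side tab [ 0.5075 -0.0416  0.0376]
side lidtab [0.5501 0.2075 0.2217]
side lid [0.5239 0.1638 0.0764]
side lid [0.6126 0.1782 0.1612]
side bottle [ 0.5476 -0.468   0.0961]
side o [ 0.447  -0.1615  0.0691]
side o [ 0.484  -0.3532  0.0749]
side o [ 0.5716 -0.3391  0.0609]
side p [ 0.3974 -0.2879  0.0727]
```

View pics/c1.png

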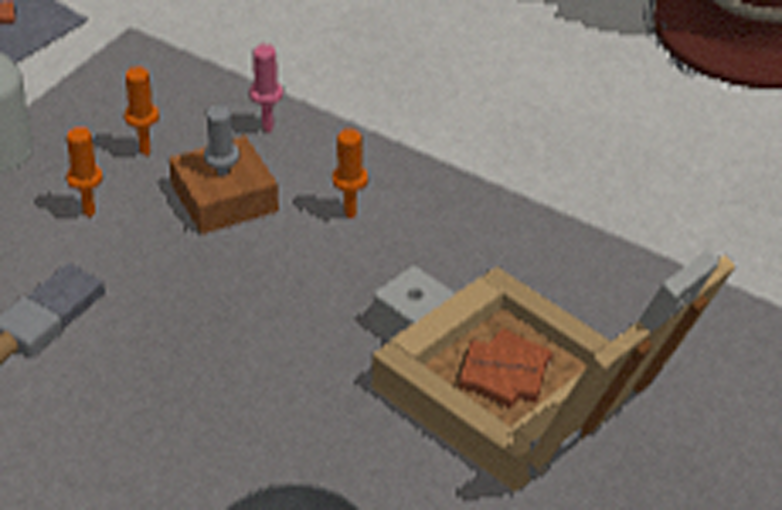

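View pics/c2.png

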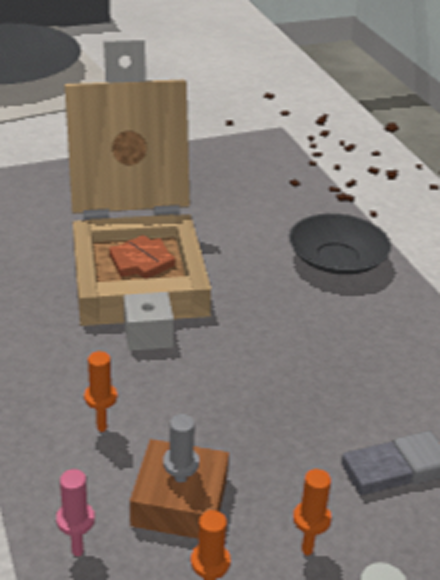

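Crops confirm it: grey pin in the wooden stand (scene crop (219,145)), with the orange and pink ones free-standing around it. Now the jig pose, lid plane and pin position.

```bash
cat >> h.py <<'E'
def cloud(im):
    z=im['range_z'];v,u=np.nonzero(z>0);zz=z[v,u]
    c=np.stack([(u-im['cx'])/im['fx']*zz,(v-im['cy'])/im['fy']*zz,zz],1)
    return (c-np.array(im['t']))@np.array(im['R']),im['pixels'][v,u].astype(int),u,v
def unit(a): return a/np.linalg.norm(a)
E
python3 - <<'E'
from h import *
np.set_printoptions(precision=4,suppress=True)
for n in ['scene0','side0']:
    im=load(n);P,C,u,v=cloud(im)
    box=(P[:,0]>.4)&(P[:,0]<.72)&(P[:,1]>-.1)&(P[:,1]<.3)
    wood=(C[:,0]-C[:,2]>35)
    m=box&wood&(abs(P[:,2]-.038)<.0045)
    print(n,m.sum(),cv2.minAreaRect(P[m][:,:2].astype(np.float32)), P[m][:,2].mean())
    # hole: dark blob in tab
    grey=(abs(C[:,0]-C[:,2])<25)
    t=box&grey&(abs(P[:,2]-.038)<.006)
    q=P[t]; print(' tab',t.sum(),q.mean(0),cv2.minAreaRect(q[:,:2].astype(np.float32)))
    # lid
    L=box&(P[:,2]>.055)&(P[:,1]>.08)
    q=P[L]; c=q.mean(0); U,S,V=np.linalg.svd(q-c,full_matrices=False); print(' lid',L.sum(),c,V[2],S, 'max',q.max(0),q.min(0))
    # pin
    m=(abs(P[:,0]-.49)<.03)&(abs(P[:,1]+.257)<.03)&(P[:,2]>.056)&(P[:,2]<.09)
    q=P[m]; r=cv2.minEnclosingCircle(q[:,:2].astype(np.float32))
    A=np.c_[2*q[:,:2],np.ones(len(q))]; s=np.linalg.lstsq(A,(q[:,:2]**2).sum(1),rcond=None)[0]
    print(' pin',m.sum(),s[:2],np.sqrt(s[2]+s[0]**2+s[1]**2),r)
    m=(abs(P[:,0]-.49)<.06)&(abs(P[:,1]+.257)<.06)&(abs(P[:,2]-.032)<.004)&wood
    print(' stand',m.sum(),cv2.minAreaRect(P[m][:,:2].astype(np.float32)))
E
```

```text
scene0 1173 ((0.5428808927536011, 0.07259326428174973), (0.1678181290626526, 0.1430627703666687), 80.46875762939453) 0.03910352002140627
 tab 226 [ 0.5276 -0.0249  0.0398] ((0.5462704300880432, 0.051489345729351044), (0.22442708909511566, 0.13315793871879578), 69.16494750976562)
 lid 1015 [0.5814 0.189  0.1519] [ 0.2031  0.9348 -0.2914] [1.686  1.1888 0.1265] max [0.6347 0.2231 0.2349] [0.4904 0.1394 0.0553]
 pin 76 [ 0.4949 -0.2485] 0.007900320002690921 ((0.49542340636253357, -0.2475355714559555), 0.014565426856279373)
 stand 228 ((0.49337971210479736, -0.24930241703987122), (0.07564549148082733, 0.07205183804035187), 59.061527252197266)
side0 1700 ((0.5431873798370361, 0.06766357272863388), (0.16306990385055542, 0.13888460397720337), 80.53668212890625) 0.03653180512130497
 tab 442 [0.5343 0.0021 0.0375] ((0.5466235876083374, 0.044995978474617004), (0.2107023447751999, 0.1332550346851349), 83.43028259277344)
 lid 3918 [0.5608 0.1745 0.1295] [-0.1557 -0.9302  0.3325] [2.9118 2.4077 0.1726] max [0.6325 0.2197 0.2279] [0.4883 0.1358 0.055 ]
 pin 188 [ 0.493  -0.2525] 0.009315254417903214 ((0.49230721592903137, -0.25373440980911255), 0.010248393751680851)
 stand 1126 ((0.49311351776123047, -0.2524701952934265), (0.07347621023654938, 0.07036474347114563), 60.00605010986328)
```

```bash
python3 - <<'E'
from h import *
np.set_printoptions(precision=4,suppress=True)
s=load('scene0');d=load('side0')
# base hole: darkest blob inside tab
for n,im,(x0,y0,x1,y1) in [('scene',s,(314,228,334,244)),('side',d,(293,255,315,273))]:
    g=cv2.cvtColor(im['pixels'],cv2.COLOR_RGB2GRAY)[y0:y1,x0:x1].astype(int); print(n); print(g)
E
```

```text
scene
[[111 111 111 104 111 101 119 135 128 112 105 108 111 110 108 110 108 107
  110 112]
 [111 112 111 104 114 124 141 152 147 143 114 106 109 110 111 109 111 109
  110 109]
 [108 112 104 118 139 148 144 146 146 148 140 125 112 106 105 107 110 110
  111 107]
 [104 100 120 142 148 140 145 146 147 144 150 147 136 118 106 108 109 109
  105 108]
 [121 132 142 148 147 142 148 147 144 145 145 145 150 143 125 110 107 110
  106 106]
 [143 150 150 146 145 148 148 148 148 147 144 142 146 148 143 137 117 106
  105 108]
 [146 144 142 146 146 149 148 141 135 141 150 145 142 146 146 146 143 123
  108 107]
 [147 142 146 146 147 148 112 108  96  99 139 149 144 144 142 145 145 142
  134 113]
 [145 146 141 143 147 131  85  84  66  65 114 148 144 142 141 143 145 144
  146 133]
 [146 145 144 145 147 136 105  93  80  88 132 149 150 145 141 141 143 140
  142 144]
 [150 147 144 145 147 145 136 129 125 133 148 147 144 146 146 144 142 145
  141 146]
 [120 141 148 148 143 145 146 147 148 149 147 147 145 147 143 144 139 141
  140 144]
 [ 77  95 143 149 143 145 145 143 146 143 141 144 144 145 143 141 144 142

[... 1246 characters left out ...]
2 134 140 155 166 166 165 166
  167 165 165 166]
 [142 170 169 165 164 165 166 168 170 166 166 168 167 168 167 165 165 166
  167 166 165 166]
 [142 171 170 168 166 165 168 169 169 170 169 169 170 167 167 165 165 167
  167 168 167 166]
 [137 170 172 168 166 167 168 168 169 169 169 169 170 168 167 167 168 167
  171 168 168 167]
 [136 171 174 171 167 167 168 169 170 171 169 169 170 170 170 169 167 168
  163 155 154 146]
 [128 163 172 172 169 161 154 155 150 141 140 140 135 127 127 120 114 112
  110 109 108 106]
 [106 118 116 115 114 110 108 109 108 106 105 105 104 102 104 102  99 100
  101 101 100 101]
 [101 102 101 102 102 101 100 101  99 101 102 102 103 102 102 102 102 103
  102 102 103 104]]
```

```bash
python3 - <<'E'
from h import *
np.set_printoptions(precision=4,suppress=True)
s=load('scene0');d=load('side0')
print(ray(s,321.9,236,.038),ray(d,303.7,263.2,.038))
# pin mask by grey colour in side / scene: top ellipse centre and sides
for n,im,(x0,y0,x1,y1) in [('scene',s,(252,176,278,206)),('side',d,(308,312,336,350))]:
    p=im['pixels'][y0:y1,x0:x1].astype(int); print(n)
    g=cv2.cvtColor(im['pixels'],cv2.COLOR_RGB2GRAY)[y0:y1,x0:x1]
    for i,r in enumerate(g): print(y0+i,' '.join('%3d'%a for a in r))
# lid hole
g=cv2.cvtColor(d['pixels'],cv2.COLOR_RGB2GRAY)[128:152,280:306]
for i,r in enumerate(g): print(128+i,' '.join('%3d'%a for a in r))
E
```

```text
[ 0.5228 -0.0319  0.038 ] [ 0.5257 -0.0344  0.038 ]
scene
176 110 109 107 110 109 108 110 113 111 108 108 111 110 108 110 109 108 111 111 110 113  85  75  61  61  69
177 104 110 108 112 110 109 109 112 111 109 112 111 111 110 110 105 111 111 108 112 109  79 116 115  67  70
178 110 115 112 112 108 112 109 110 109 107 111 106 111 110 107 108 112 113 107 110 115  80  95 126 105 111
179 113 111 113 113 105 107 108 109 108 110 111 111 106 109 107 106 104 107 106 107 112  96  68  87  91  98
180 112 112 111 108 106 111 105 106 108 107 106 108 108 108 106 110 108 112 108 104 110 107 100  91  75  56
181 112 110 112 109 110 111 109 109 107 108 126 118 119 116 121 111 112 115 111 111 114 112 113 112 110  63
182 110 113 110 108 106 111 110 110  93 117 127 119 126 126 128 111 115 111 113 112 110 117 114 113 117  55
183 107 110 112 113 106 112 109 108  92 126 127 125 125 127 127 113  88  90  93  92  91  95  89 118 118  56
184 107 111 111 110 112 115 110 114 105  80 126 127 125 126 118  90  62  66  66  70  66  65  68  95  93  58
185 106 112 110 111 110 111 108 112 113  50  89  96  95  99  90  81  6
[... 8502 characters left out ...]
 109 109 109 110 112 111 110 109 109 128 164 182 181
146 177 178 152 108 108 110 109 111 110 111 111 111 109 109 109 110 110 112 112 109 109 108 127 163 181 180
147 179 179 152 107 109 109 110 110 110 110 112 112 109 110 110 110 111 110 113 109 108 109 127 164 183 182
148 179 181 153 108 109 110 110 109 110 111 111 111 110 109 110 109 110 112 111 110 109 109 129 165 184 185
149 179 180 152 105 109 110 109 109 110 109 110 112 109 109 109 109 109 111 111 109 108 111 131 167 186 185
150 181 182 159 119 110 109 108 109 111 112 111 111 110 110 109 109 110 111 111 106 105 103 111 123 127 135
151 169 167 156 141 128 117 116 115 115 116 117 118 120 118 115 112 116 114 113 109 105 104 102 102 104 106
```

```bash
python3 - <<'E'
from h import *
np.set_printoptions(precision=4,suppress=True)
s=load('scene0');d=load('side0')
print('pin',ray(s,264,183,.094),ray(d,320.8,321,.094))
# yaw of jig from lid plane & rect: rect angle 80.5 -> jig y dir = (cos80.5,sin80.5)
y=np.array([np.cos(np.radians(80.5)),np.sin(np.radians(80.5)),0]);x=np.array([y[1],-y[0],0])
bh=(ray(s,321.9,236,.038)+ray(d,303.7,263.2,.038))/2
bh[2]=.038
o=bh+.098*y; o[2]=0
H=o+.08*y; H[2]=.038
print('bh',bh,'jig',o,'hinge',H)
for n,im in (('s',s),('d',d)):
    P,C,u,v=cloud(im); q=P-H
    a=q@x;b=q@y;c=q[:,2]
    m=(abs(a)<.075)&(c>.02)&(c<.25)&(b>-.05)&(b<.2)
    ang=np.arctan2(c,-b); r=np.hypot(b,c)
    m&=(r>.05)
    print(n,m.sum(),np.percentile(ang[m&(r>.1)],[1,10,25,50,75,90,99]),np.percentile(r[m],[99,100]),np.percentile(a[m],[0,2,50,98,100]))
# lid hole by inner face: center pixel side (292.4,140.6); 
R=np.array(d['R']);C=-R.T@d['t'];dd=R.T@np.array([(292.4-d['cx'])/d['fx'],(140.6-d['cy'])/d['fy'],1])
for th in (1.8,1.9,1.95,2.0,2.05):
    n=np.sin(th)*y+np.array([0,0,np.cos(th)]); # normal to plane direction: plate dir e=-cos*y... 
    e=-np.cos(th)*y+np.array([0,0,np.sin(th)])
    t=((H-C)@n)/(dd@n); X=C+t*dd; print(th,X,'r',(X-H)@e,'a',(X-H)@x)
E
```

```text
pin [ 0.4902 -0.2518  0.094 ] [ 0.4922 -0.2535  0.094 ]
bh [ 0.5243 -0.0331  0.038 ] jig [0.5404 0.0635 0.    ] hinge [0.5536 0.1424 0.038 ]
s 904 [1.9062 1.9207 1.9416 1.9702 1.9959 2.0235 2.0702] [0.2064 0.2091] [-0.0705 -0.0637  0.0236  0.0717  0.0734]
d 3142 [1.8799 1.8965 1.9056 1.915  1.9255 1.9348 1.9568] [0.198  0.2009] [-0.0675 -0.0644  0.0013  0.0689  0.0727]
1.8 [0.5606 0.1826 0.2126] r 0.17929573894655332 a 0.00029134171899180243
1.9 [0.5647 0.1986 0.2056] r 0.17711453269547614 a 0.0016495424864416553
1.95 [0.5667 0.2066 0.2021] r 0.17670113440104251 a 0.0023196530119269252
2.0 [0.5687 0.2145 0.1987] r 0.17673036665553257 a 0.0029883100502083146
2.05 [0.5707 0.2224 0.1952] r 0.17720259607334493 a 0.0036588646760617773
```

```bash
cat >> h.py <<'E'
from scipy.spatial.transform import Rotation as Ro
def pose():
    s=ctrl.state(); q=s['orientation']; R=Ro.from_quat([q[1],q[2],q[3],q[0]]).as_matrix(); return s,s['eef_pos'],R
def show():
    s,p,R=pose(); print('t %.2f'%s['time'],'p',np.round(p,4),'yaw %.3f'%np.arctan2(R[1,0],R[0,0]),'tiltz',np.round(R[:,2],3),'F',np.round(s['contact_force'],1),'M',np.round(s['ft_torque'],2),'w %.3f'%s['width'],'j',np.round(s['joints'],2))
def plan(wps,vmax=.06):
    "wps: list of (x,y,z,yaw); prints rows"
    s,p,R=pose(); yaw=np.arctan2(R[1,0],R[0,0]); rows=[];p=p.copy()
    for x,y,z,yw in wps:
        d=np.array([x,y,z])-p; dy=(yw-yaw+np.pi)%(2*np.pi)-np.pi
        n=max(1,int(np.ceil(np.linalg.norm(d)/vmax)),int(np.ceil(abs(dy)/.18)))
        for i in range(n):
            c,sn=np.cos(yaw),np.sin(yaw); X=np.array([c,sn,0]);Y=np.array([sn,-c,0])
            st=d/n; rows.append([round(100*st@X,2),round(100*st@Y,2),round(-100*st[2],2),round(-dy/n,3)]); yaw+=dy/n
        p=np.array([x,y,z])
    print(len(rows))
    for i in range(0,len(rows),5): print(rows[i:i+5])
E
python3 - <<'E'
from h import *
show()
plan([(.30,-.50,.33,-.90),(.45,-.15,.36,-.167),(.575,.285,.34,-.167)])
E
```

```text
t 0.15 p [ 0.2783 -0.5868  0.2304] yaw -1.128 tiltz [-0.001  0.002 -1.   ] F [-0.2 -0.2 -0.4] M [-0.01  0.05  0.02] w 0.999 j [ 1.1   0.62 -0.01  1.42  0.01  1.1  -0.04]
18
[[np.float64(-2.3), np.float64(-1.89), np.float64(-3.32), np.float64(-0.076)], [np.float64(-2.15), np.float64(-2.06), np.float64(-3.32), np.float64(-0.076)], [np.float64(-1.99), np.float64(-2.22), np.float64(-3.32), np.float64(-0.076)], [np.float64(-2.58), np.float64(-4.79), np.float64(-0.43), np.float64(-0.105)], [np.float64(-2.07), np.float64(-5.03), np.float64(-0.43), np.float64(-0.105)]]
[[np.float64(-1.53), np.float64(-5.22), np.float64(-0.43), np.float64(-0.105)], [np.float64(-0.98), np.float64(-5.35), np.float64(-0.43), np.float64(-0.105)], [np.float64(-0.41), np.float64(-5.42), np.float64(-0.43), np.float64(-0.105)], [np.float64(0.15), np.float64(-5.44), np.float64(-0.43), np.float64(-0.105)], [np.float64(0.72), np.float64(-5.39), np.float64(-0.43), np.float64(-0.105)]]
[[np.float64(0.64), np.float64(-5.62), np.float64(0.25), np.float64(-0.0)], [np.float64(0.64), np.float64(-5.62), np.float64(0.25), np.float64(-0.0)], [np.float64(0.64), np.float64(-5.62), np.float64(0.25), np.float64(-0.0)], [np.float64(0.64), np.float64(-5.62), np.float64(0.25), np.float64(-0.0)], [np.float64(0.64), np.float64(-5.62), np.float64(0.25), np.float64(-0.0)]]
[[np.float64(0.64), np.float64(-5.62), np.float64(0.25), np.float64(-0.0)], [np.float64(0.64), np.float64(-5.62), np.float64(0.25), np.float64(-0.0)], [np.float64(0.64), np.float64(-5.62), np.float64(0.25), np.float64(-0.0)]]
```

Call:
{"name": "step_arm", "arguments": {
  "increments": [
    [[-2.3, -1.9, -3.3, -0.08], [-2.2, -2.1, -3.3, -0.08], [-2.0, -2.2, -3.3, -0.08], [-2.5, -4.8, -0.5, -0.1], [-2.0, -5.0, -0.5, -0.1]]
  ],
  "jaw": 255
}}

```text
time: 0.78
eef_pos: [0.3397, -0.3983, 0.3393]
orientation: [-0.002, 0.942, -0.335, -0.004]
contact_force: [0.1, -0.2, 0.3]
width: -0.005
```

Call:
{"name": "step_arm", "arguments": {
  "increments": [
    [[-1.5, -5.2, -0.5, -0.1], [-1.0, -5.3, -0.5, -0.1], [-0.4, -5.4, -0.5, -0.1], [0.1, -5.4, -0.4, -0.1], [0.7, -5.4, -0.4, -0.1]]
  ]
}}

```text
time: 1.4
eef_pos: [0.4463, -0.1405, 0.3636]
orientation: [-0.002, 0.996, -0.084, -0.003]
contact_force: [1.1, -1.0, -0.3]
width: 0.002
```

```bash
cat >> h.py <<'E'
_p=plan
def plan(*a,**k):
    import builtins
    _p(*a,**k)
E
sed -i 's/rows.append(\[round(100\*st@X,2),round(100\*st@Y,2),round(-100\*st\[2\],2),round(-dy\/n,3)\])/rows.append([float(round(v,k)) for v,k in zip((100*st@X,100*st@Y,-100*st[2],-dy\/n),(2,2,2,3))])/' h.py
python3 - <<'E'
from h import *
show()
plan([(.575,.285,.34,-.167)])
E
```

```text
t 1.40 p [ 0.4463 -0.1405  0.3636] yaw -0.168 tiltz [-0.006  0.005 -1.   ] F [ 1.1 -1.  -0.3] M [ 0.   -0.08  0.  ] w 0.002 j [ 0.57  0.24 -0.4   1.68  0.09  1.25 -0.02]
8
[[0.69, -5.51, 0.3, -0.0], [0.7, -5.51, 0.3, -0.0], [0.7, -5.51, 0.3, -0.0], [0.7, -5.51, 0.3, -0.0], [0.7, -5.51, 0.3, -0.0]]
[[0.7, -5.51, 0.3, -0.0], [0.7, -5.51, 0.3, -0.0], [0.7, -5.51, 0.3, -0.0]]
```

Call:
{"name": "step_arm", "arguments": {
  "increments": [
    [[0.7, -5.5, 0.3, 0], [0.7, -5.5, 0.3, 0], [0.7, -5.5, 0.3, 0], [0.7, -5.5, 0.3, 0], [0.7, -5.5, 0.3, 0]]
  ]
}}

```text
time: 2.02
eef_pos: [0.5286, 0.1319, 0.3488]
orientation: [-0.001, 0.996, -0.085, -0.002]
contact_force: [0.3, -0.9, -0.7]
width: 0.005
```

Call:
{"name": "step_arm", "arguments": {
  "increments": [
    [[0.7, -5.5, 0.3, 0], [0.7, -5.5, 0.3, 0], [0.7, -5.5, 0.3, 0], [0, 0, 0, 0], [0, 0, 0, 0]]
  ]
}}

```text
time: 2.65
eef_pos: [0.5771, 0.2995, 0.3354]
orientation: [0.0, 0.997, -0.083, -0.005]
contact_force: [0.4, -0.4, -0.4]
width: 0.001
```

```bash

python3 - <<'E'
from h import *
show()
y=np.array([.165,.986]);H=np.array([.5536,.1424])
for b in (.135,.10,.05,0): print(b,H+b*y)
plan([(.576,.275,.185,-.167)])
grab('wrist','wr1')
E
```

```text
t 2.65 p [0.5771 0.2995 0.3354] yaw -0.166 tiltz [-0.01  0.   -1.  ] F [ 0.4 -0.4 -0.4] M [-0.05 -0.    0.01] w 0.001 j [-0.25  0.59 -0.5   1.23  0.27  1.39 -0.89]
0.135 [0.575875 0.27551 ]
0.1 [0.5701 0.241 ]
0.05 [0.56185 0.1917 ]
0 [0.5536 0.1424]
3
[[0.1, 0.81, 5.01, 0.0], [0.1, 0.81, 5.01, 0.0], [0.1, 0.81, 5.01, 0.0]]
```

View pics/wr1.png

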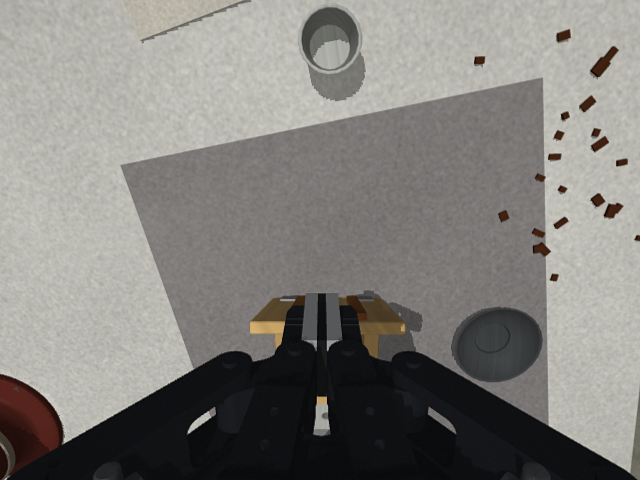

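The wrist view shows the lid's hinge-side edge near (325,300) with its tab below at (322,415). The fingers are behind the lid with the tin clear at (330,40). Descending, then pushing toward -y.

Call:
{"name": "step_arm", "arguments": {
  "increments": [
    [[0, 0.4, 5, 0], [0, 0.4, 5, 0], [0, 0.4, 5, 0], [0, 0, 0, 0], [0, 3, 0, 0]]
  ]
}}

```text
time: 3.32
eef_pos: [0.5714, 0.2536, 0.1881]
orientation: [-0.002, 0.996, -0.086, -0.0]
contact_force: [0.3, 0.2, 0.3]
width: -0.0
```

Call:
{"name": "step_arm", "arguments": {
  "increments": [
    [[0, 2, 0, 0], [0, 2, 0, 0], [0, 2, 0, 0], [0, 2, 0, 0], [0, 2, 0, 0]]
  ]
}}

```text
time: 3.95
eef_pos: [0.5587, 0.1587, 0.2011]
orientation: [-0.012, 0.996, -0.086, 0.01]
contact_force: [-0.3, 0.4, -0.8]
width: 0.002
```

```bash

python3 - <<'E'
from h import *
show()
grab('side','sd1');
E
```

```text
t 3.95 p [0.5587 0.1587 0.2011] yaw -0.172 tiltz [ 0.023  0.023 -0.999] F [-0.3  0.4 -0.8] M [0.35 0.04 0.04] w 0.002 j [ 0.01  0.57 -0.5   1.69  0.31  0.94 -0.77]
```

View pics/sd1.png

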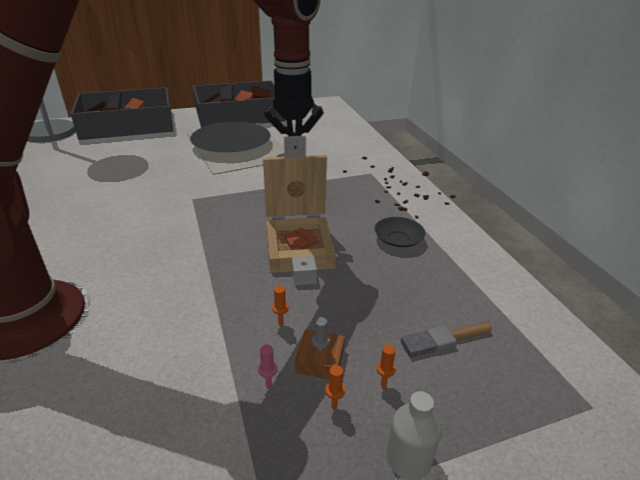

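The lid is up to about upright, with the fingers behind its tab at side (295,135). z rose 13 mm, so I'll correct that while pushing on.

Call:
{"name": "step_arm", "arguments": {
  "increments": [
    [[0, 2, 0.7, 0], [0, 2, 0.7, 0], [0, 2, 0.7, 0], [0, 2, 0.7, 0], [0, 2, 0.7, 0]]
  ]
}}

```text
time: 4.62
eef_pos: [0.5422, 0.0526, 0.1624]
orientation: [-0.011, 0.996, -0.087, 0.012]
contact_force: [1.0, 0.8, -0.1]
width: 0.002
```

```bash

python3 - <<'E'
from h import *
show()
E
```

```text
t 4.62 p [0.5422 0.0526 0.1624] yaw -0.175 tiltz [ 0.025  0.02  -0.999] F [ 1.   0.8 -0.1] M [ 0.17 -0.03 -0.03] w 0.002 j [ 0.19  0.56 -0.49  1.83  0.33  0.8  -0.63]
```

Call:
{"name": "step_arm", "arguments": {
  "increments": [
    [[0, 2, 0.5, 0], [0, 1.5, 0.5, 0], [0, 0.5, 0, 0], [0, 0, 0, 0], [0, 0, 0, 0]]
  ]
}}

```text
time: 5.25
eef_pos: [0.5335, 0.0074, 0.1488]
orientation: [-0.01, 0.996, -0.089, 0.01]
contact_force: [-0.2, 0.4, 0.1]
width: -0.0
```

```bash

python3 - <<'E'
from h import *
show()
grab('side','sd2');
E
```

```text
t 5.25 p [0.5335 0.0074 0.1488] yaw -0.178 tiltz [ 0.021  0.018 -1.   ] F [-0.2  0.4  0.1] M [-0.    0.03 -0.03] w -0.000 j [ 0.27  0.57 -0.48  1.87  0.35  0.76 -0.57]
```

View pics/sd2.png

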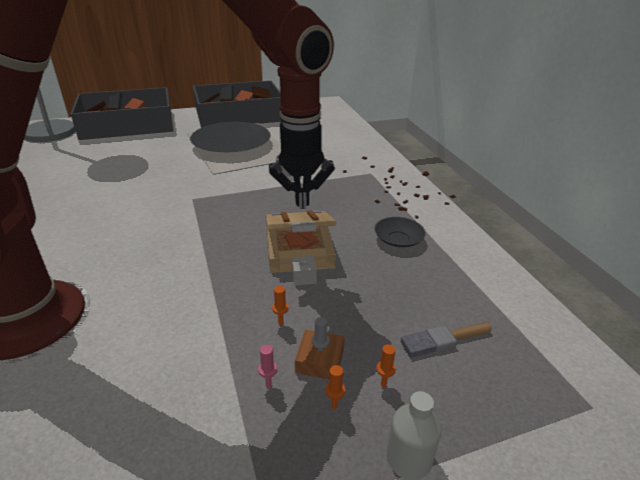

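The lid is leaning well past its tipping point and sinking by itself (plate edge at side (300,218)). Moving on to the pin.

```bash

python3 - <<'E'
from h import *
plan([(.53,-.05,.2,-.25),(.4912,-.2527,.21,-.47)])
E
```

```text
6
[[0.34, 2.86, -2.56, 0.036], [0.44, 2.85, -2.56, 0.036], [0.31, 5.15, -0.25, 0.055], [0.6, 5.12, -0.25, 0.055], [0.88, 5.08, -0.25, 0.055]]
[[1.16, 5.03, -0.25, 0.055]]
```

Call:
{"name": "step_arm", "arguments": {
  "increments": [
    [[0.3, 2.8, -2.6, 0.04], [0.4, 2.8, -2.6, 0.04], [0.3, 5.1, -0.3, 0.05], [0.6, 5.1, -0.3, 0.05], [0.9, 5.1, -0.3, 0.05]]
  ],
  "jaw": 0
}}

```text
time: 5.92
eef_pos: [0.5031, -0.1963, 0.2087]
orientation: [-0.014, 0.981, -0.196, 0.011]
contact_force: [1.2, -0.4, -0.4]
width: 0.998
```

Call:
{"name": "step_arm", "arguments": {
  "increments": [
    [[1.0, 3.5, 0, 0.06], [0, 0, 0, 0], [0, 0, 0, 0], [0, 0, 0, 0], [0, 0, 0, 0]]
  ]
}}

```text
time: 6.55
eef_pos: [0.4996, -0.2328, 0.2085]
orientation: [-0.014, 0.974, -0.225, 0.012]
contact_force: [0.1, -0.3, -0.1]
width: 1.002
```

```bash

python3 - <<'E'
from h import *
show()
grab('wrist','wr2'); grab('side','sd3');grab('scene','sc3');
plan([(.4912,-.2527,.14,-.47)])
E
```

```text
t 6.55 p [ 0.4996 -0.2328  0.2085] yaw -0.455 tiltz [ 0.03   0.022 -0.999] F [ 0.1 -0.3 -0.1] M [-0.03  0.05  0.05] w 1.002 j [ 0.71  0.51 -0.45  1.75  0.23  0.92 -0.28]
2
[[0.05, 1.04, 3.42, 0.007], [0.06, 1.04, 3.42, 0.007]]
```

View pics/wr2.png

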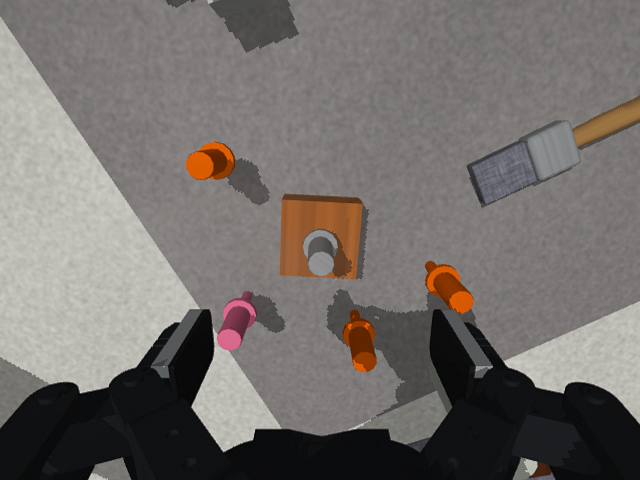

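View pics/sd3.png

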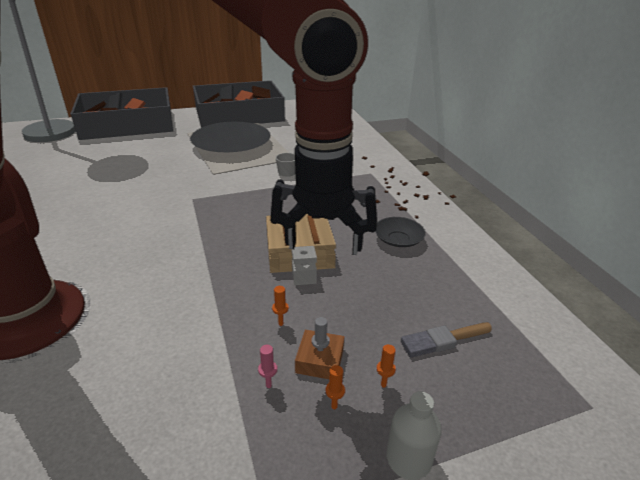

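```bash

python3 - <<'E'
from h import *
np.set_printoptions(precision=4,suppress=True)
im=load('wr2')
g=im['pixels'].astype(int); sub=g[225:285,295:350]
m=((sub.max(2)-sub.min(2))<22)&(sub.mean(2)>120); 
n,l,st,c=cv2.connectedComponentsWithStats(m.astype(np.uint8))
for i in range(1,n): 
    if st[i,4]>20: print(st[i]+[295,225,0,0,0],c[i]+[295,225])
print(ray(im,320.5,265,.094)); 
for v in (230,240,250,258,266,272): print(v,pt(im,320,v))
cv2.imwrite('pics/c3.png',cv2.resize(im['pixels'][185:345,220:420],None,fx=4,fy=4)[:,:,::-1])
E
```

```text
[303 230  35  27 294] [317.9864 239.0782]
[308 252  26  24 481] [320.5863 263.4283]
[295 276  55   9 373] [320.9812 280.8954]
[ 0.4918 -0.2511  0.094 ]
230 [ 0.4988 -0.2373  0.0526]
240 [ 0.4967 -0.2412  0.0666]
250 [ 0.4963 -0.2412  0.0921]
258 [ 0.4938 -0.2463  0.0933]
266 [ 0.4912 -0.2515  0.0944]
272 [ 0.4892 -0.2556  0.0949]
```

View pics/c3.png

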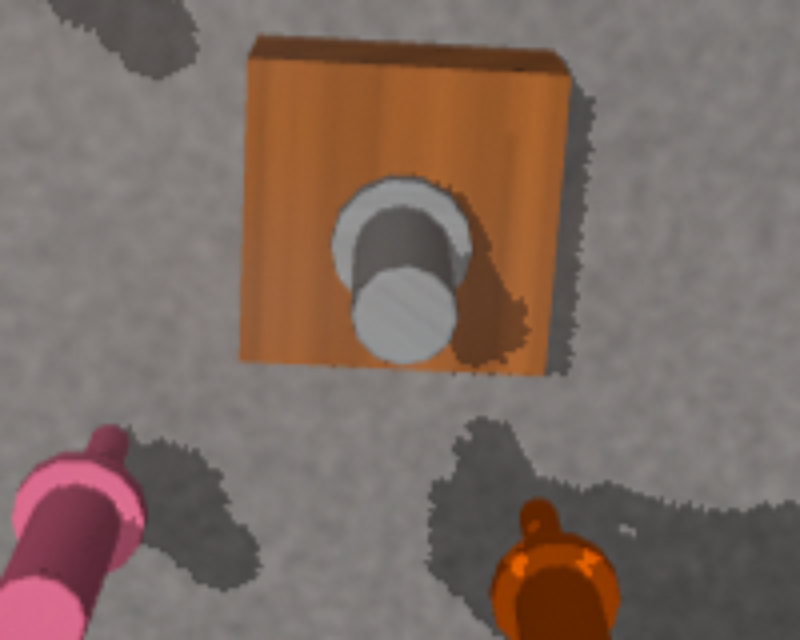

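Grey pin in the stand, its top disc at wrist (320.6,264). It gives (0.492,-0.251), agreeing with the other two views within 2 mm.

```bash

cat >> h.py <<'E'
def to(x,y,z,yaw=None):
    s,p,R=pose(); d=R.T@(np.array([x,y,z])-p)*100
    print('tool cm',np.round(d,2), 'roll', None if yaw is None else round(-(yaw-np.arctan2(R[1,0],R[0,0])),3))
E
python3 - <<'E'
from h import *
to(.492,-.2515,.115,-.45)
E
```

```text
tool cm [-0.03  2.24  9.28] roll -0.006
```

Call:
{"name": "step_arm", "arguments": {
  "increments": [
    [[0, 2.0, 0, 0], [0, 0.2, 3.1, 0], [0, 0.1, 3.1, 0], [0, 0, 3.0, 0], [0, 0, 0, 0]]
  ]
}}

```text
time: 7.32
eef_pos: [0.4892, -0.2609, 0.1139]
orientation: [-0.011, 0.973, -0.229, 0.013]
contact_force: [0.2, 0.6, 1.0]
width: 1.004
```

```bash

python3 - <<'E'
from h import *
show()
to(.492,-.2515,.060,-.45)
E
```

```text
t 7.33 p [ 0.4892 -0.2609  0.1139] yaw -0.462 tiltz [ 0.03   0.016 -0.999] F [0.2 0.6 1. ] M [-0.01  0.02  0.03] w 1.004 j [ 0.72  0.63 -0.39  1.84  0.31  0.7  -0.3 ]
tool cm [-0.27 -0.81  5.41] roll -0.012
```

Call:
{"name": "step_arm", "arguments": {
  "increments": [
    [[-0.2, -0.7, 0, 0], [0, 0, 0, 0], [0, 0, 2.0, 0], [0, 0, 0, 0], [0, 0, 0, 0]]
  ]
}}

```text
time: 7.95
eef_pos: [0.4946, -0.2557, 0.0998]
orientation: [-0.01, 0.973, -0.229, 0.018]
contact_force: [-0.0, 0.9, 0.9]
width: 1.001
```

```bash

python3 - <<'E'
from h import *
show()
to(.4922,-.2515,.060,-.45)
E
```

```text
t 7.95 p [ 0.4946 -0.2557  0.0998] yaw -0.463 tiltz [ 0.04   0.01  -0.999] F [-0.   0.9  0.9] M [-0.09 -0.   -0.02] w 1.001 j [ 0.69  0.65 -0.37  1.86  0.33  0.66 -0.33]
tool cm [-0.53 -0.16  3.97] roll -0.013
```

Call:
{"name": "step_arm", "arguments": {
  "increments": [
    [[-0.5, 0, 2.0, 0], [0, -0.1, 1.9, 0], [0, 0, 0, 0], [0, 0, 0, 0], [0, 0, 0, 0]]
  ]
}}

```text
time: 8.57
eef_pos: [0.4957, -0.254, 0.0655]
orientation: [-0.008, 0.973, -0.229, 0.023]
contact_force: [0.9, -0.2, -0.5]
width: 0.996
```

```bash

python3 - <<'E'
from h import *
show()
to(.4922,-.2515,.060,-.45)
grab('wrist','wr3')
E
```

```text
t 8.57 p [ 0.4957 -0.254   0.0655] yaw -0.464 tiltz [ 0.049  0.005 -0.999] F [ 0.9 -0.2 -0.5] M [ 0.    0.05 -0.03] w 0.996 j [ 0.67  0.7  -0.34  1.89  0.36  0.57 -0.36]
tool cm [-0.45 -0.06  0.53] roll -0.014
```

View pics/wr3.png

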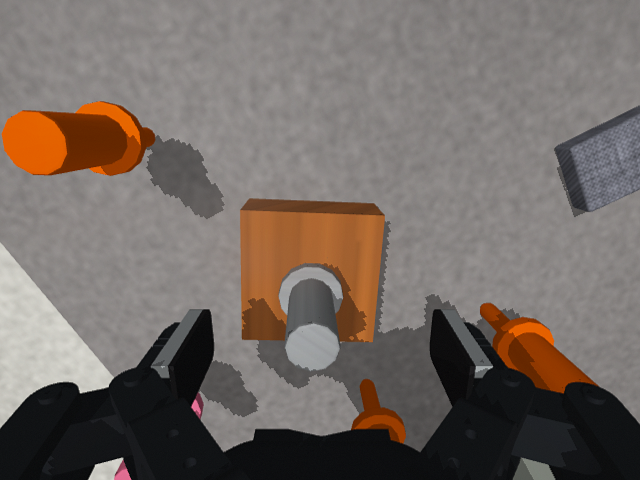

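The pin's top is between the pads at wrist (312,345), slightly left of centre; shifting and closing.

Call:
{"name": "step_arm", "arguments": {
  "increments": [
    [[-0.4, 0, 0.4, 0], [0, 0, 0, 0], [0, 0, 0, 0], [0, 0, 0, 0], [0, 0, 0, 0]]
  ],
  "jaw": 255,
  "force": 80
}}

```text
time: 9.25
eef_pos: [0.4915, -0.2519, 0.0619]
orientation: [-0.008, 0.973, -0.23, 0.023]
contact_force: [-0.1, 0.5, 1.4]
width: 0.21
```

```bash

python3 - <<'E'
from h import *
show()
grab('wrist','wr4');
im=grab('side','sd4')
cv2.imwrite('pics/c4.png',cv2.resize(im['pixels'][200:400,230:430],None,fx=3,fy=3)[:,:,::-1])
E
```

```text
t 9.25 p [ 0.4915 -0.2519  0.0619] yaw -0.464 tiltz [ 0.048  0.005 -0.999] F [-0.1  0.5  1.4] M [0.03 0.09 0.  ] w 0.210 j [ 0.66  0.7  -0.33  1.91  0.36  0.55 -0.36]
```

View pics/wr4.png

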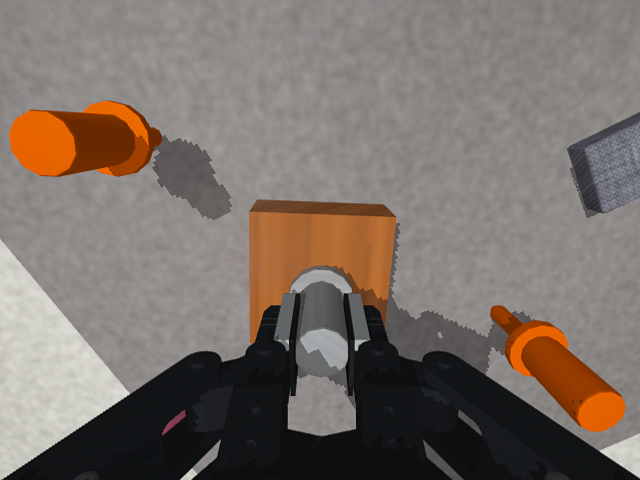

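View pics/c4.png

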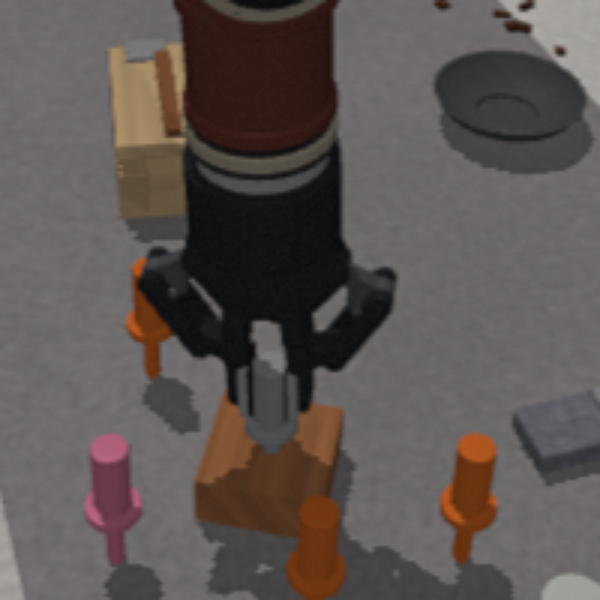

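Pin gripped: it sits between the pads at wrist (322,335), and the opening is 0.21 (18 mm against a 20 mm bar). Lifting, then checking the lid's resting angle.

Call:
{"name": "step_arm", "arguments": {
  "increments": [
    [[0, 0, -2.5, 0], [0, 0, -3, 0], [0, 0, -3, 0], [0, 0, -3, 0], [0, 0, 0, 0]]
  ]
}}

```text
time: 9.98
eef_pos: [0.4869, -0.2531, 0.1786]
orientation: [-0.008, 0.973, -0.229, 0.024]
contact_force: [1.6, -0.3, -1.1]
width: 0.212
```

```bash

python3 - <<'E'
from h import *
show()
grab('side','sd5');im=grab('scene','sc5');grab('wrist','wr5')
cv2.imwrite('pics/c5.png',cv2.resize(im['pixels'][150:300,200:430],None,fx=3.4,fy=3.4,interpolation=cv2.INTER_CUBIC)[:,:,::-1])
to(.5243,-.0331,.20,-.46)
E
```

```text
t 9.97 p [ 0.4869 -0.2531  0.1786] yaw -0.464 tiltz [ 0.05   0.006 -0.999] F [ 1.6 -0.3 -1.1] M [-0.    0.04 -0.04] w 0.212 j [ 0.74  0.53 -0.43  1.81  0.26  0.81 -0.28]
tool cm [ -6.15 -21.45  -2.1 ] roll -0.004
```

View pics/c5.png

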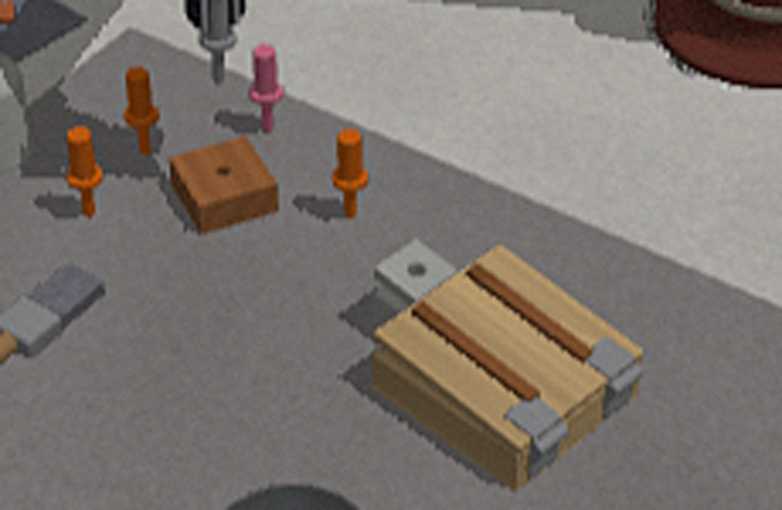

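View pics/sd5.png

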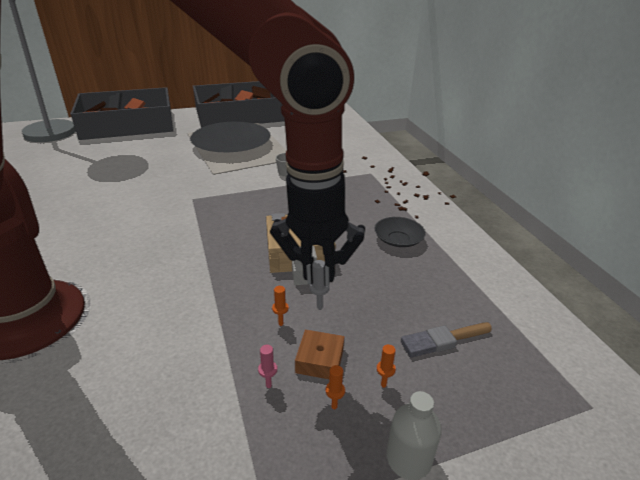

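Lid rests ajar on the sherd with its hole at scene (322.6,229); the pin is out of the stand, hanging under the gripper. Moving over the hole.

Call:
{"name": "step_arm", "arguments": {
  "increments": [
    [[-1.2, -4.3, -0.2, 0], [-1.2, -4.3, -0.2, 0], [-1.2, -4.3, 0, 0], [-1.2, -4.3, 0, 0], [-0.6, -2.0, 0, 0]]
  ]
}}

```text
time: 10.75
eef_pos: [0.5191, -0.0536, 0.1741]
orientation: [-0.009, 0.972, -0.233, 0.013]
contact_force: [0.4, -0.1, -0.6]
width: 0.214
```

Call:
{"name": "step_arm", "arguments": {
  "increments": [
    [[0, 0, 0, 0], [0, 0, 0, 0], [0, 0, 0, 0], [0, 0, 0, 0], [0, 0, 0, 0]]
  ]
}}

```text
time: 11.38
eef_pos: [0.517, -0.0567, 0.1709]
orientation: [-0.008, 0.972, -0.234, 0.009]
contact_force: [-0.1, 0.5, -0.9]
width: 0.21
```

```bash

python3 - <<'E'
from h import *
np.set_printoptions(precision=4,suppress=True)
show()
im=grab('scene','sc6');d=grab('side','sd6');grab('wrist','wr6')
s,p,R=pose(); tip=p+.056*R[:,2]; print('tip est',tip)
s5=load('sc5')
for h in (.058,.062,.066): print(ray(s5,322.6,229.1,h))
to(.5245,-.032,p[2])
cv2.imwrite('pics/c6.png',cv2.resize(im['pixels'][170:300,240:400],None,fx=5,fy=4.6,interpolation=cv2.INTER_CUBIC)[:,:,::-1])
cv2.imwrite('pics/c7.png',cv2.resize(d['pixels'][180:300,240:370],None,fx=6,fy=5,interpolation=cv2.INTER_CUBIC)[:,:,::-1])
E
```

```text
t 11.38 p [ 0.517  -0.0567  0.1709] yaw -0.473 tiltz [ 0.022  0.01  -1.   ] F [-0.1  0.5 -0.9] M [-0.    0.02 -0.  ] w 0.210 j [ 0.36  0.51 -0.42  1.88  0.27  0.78 -0.67]
tip est [ 0.5184 -0.0555  0.115 ]
[ 0.5174 -0.0337  0.058 ]
[ 0.521  -0.0313  0.062 ]
[ 0.5246 -0.0289  0.066 ]
tool cm [-0.44 -2.48  0.04] roll None
```

View pics/c6.png

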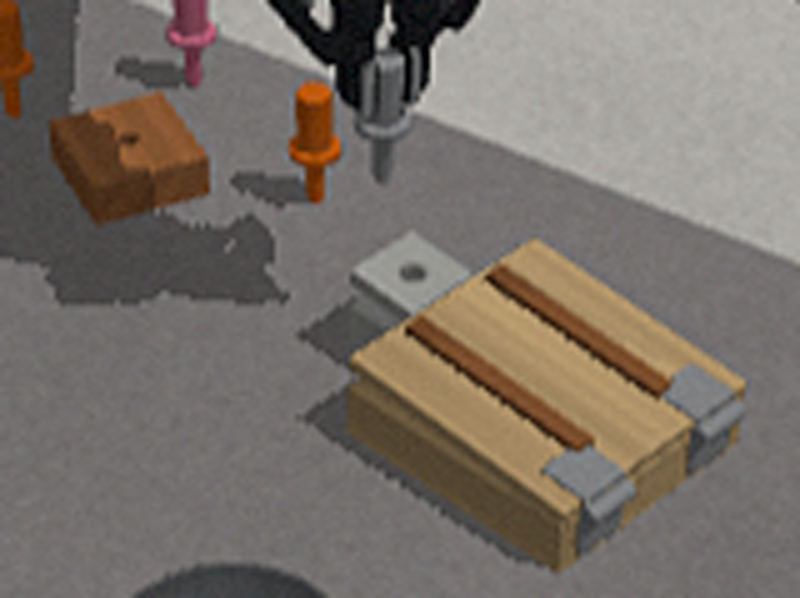

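View pics/c7.png

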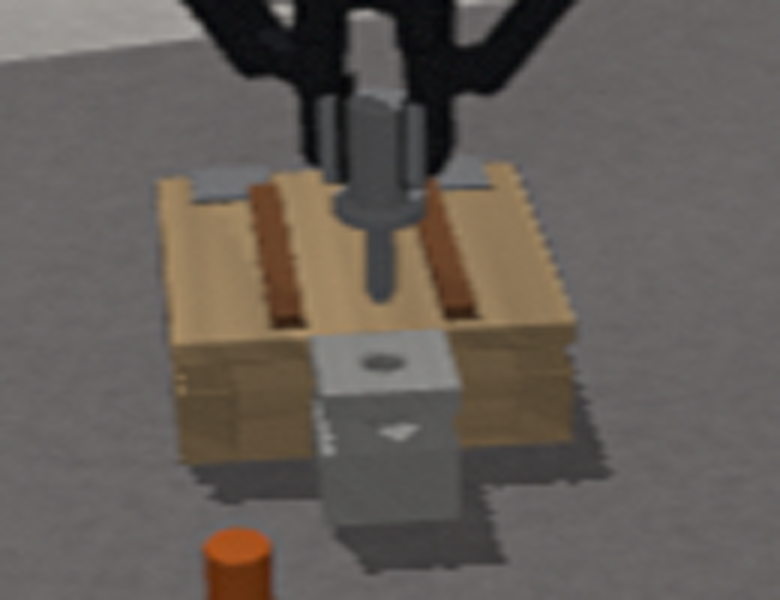

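View pics/wr6.png

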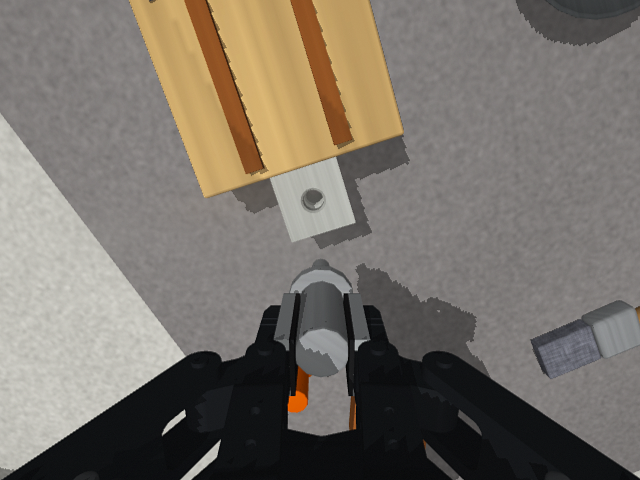

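The tip is at side (303.3,239.6) and scene (316.6,209.8). The lid hole is at side (303.8,252.4), scene (322.6,229.1) and wrist (313,199). I'll triangulate both with the same cameras so calibration bias cancels.

```bash
cat >> h.py <<'E'
def tri(obs):
    A=[];b=[]
    for im,u,v in obs:
        R=np.array(im['R']);C=-R.T@np.array(im['t']);d=unit(R.T@np.array([(u-im['cx'])/im['fx'],(v-im['cy'])/im['fy'],1.]))
        M=np.eye(3)-np.outer(d,d);A.append(M);b.append(M@C)
    X=np.linalg.lstsq(np.vstack(A),np.hstack(b),rcond=None)[0]
    return X,[np.round(proj(im,X)-[u,v],1).tolist() for im,u,v in obs]
E
python3 - <<'E'
from h import *
np.set_printoptions(precision=4,suppress=True)
s=load('sc6');d=load('sd6');w_=load('wr6')
print('tip',tri([(s,316.6,209.5),(d,303.3,239.2)]))
print('hole',tri([(s,322.6,229.1),(d,303.8,252.4)]))
print('hole3',tri([(s,322.6,229.1),(d,303.8,252.4),(w_,313,199)]))
for h in (.056,.06,.064): print(h,ray(s,322.6,229.1,h),ray(d,303.8,252.4,h),ray(w_,313,199,h))
print('basehole',tri([(s,321.9,236),(d,303.7,263.2)]))
E
```

```text
tip (array([ 0.5175, -0.0553,  0.1146]), [[-0.5, 0.3], [-0.7, -0.4]])
hole (array([ 0.5251, -0.0306,  0.0641]), [[-0.7, 0.4], [-0.9, -0.5]])
hole3 (array([ 0.5257, -0.0297,  0.0639]), [[-0.5, 0.7], [-0.7, -0.7], [-0.2, 1.6]])
0.056 [ 0.5157 -0.0349  0.056 ] [ 0.5293 -0.0221  0.056 ] [ 0.5256 -0.0301  0.056 ]
0.06 [ 0.5192 -0.0325  0.06  ] [ 0.5279 -0.0273  0.06  ] [ 0.526  -0.0294  0.06  ]
0.064 [ 0.5228 -0.0301  0.064 ] [ 0.5264 -0.0325  0.064 ] [ 0.5264 -0.0288  0.064 ]
basehole (array([ 0.5246, -0.0325,  0.0378]), [[-0.6, 0.3], [-0.8, -0.4]])
```

Call:
{"name": "step_arm", "arguments": {
  "increments": [
    [[-0.2, -1.3, 0, 0], [-0.1, -0.9, 0, 0], [0, 0, 1.0, 0], [0, 0, 1.0, 0], [0, 0, 0, 0]]
  ]
}}

```text
time: 12.15
eef_pos: [0.5254, -0.0323, 0.1498]
orientation: [-0.008, 0.972, -0.233, 0.009]
contact_force: [-0.1, 0.1, -0.2]
width: 0.21
```

```bash
cat >> h.py <<'E'
def tip(L=.056):
    s,p,R=pose(); t=p+L*R[:,2]; print('tip',np.round(t,4)); return t,R
def tipto(x,y,z):
    t,R=tip(); print('tool cm',np.round(R.T@(np.array([x,y,z])-t)*100,2))
E
python3 - <<'E'
from h import *
show(); tipto(.5257,-.0320,.075)
E
```

```text
t 12.15 p [ 0.5254 -0.0323  0.1498] yaw -0.470 tiltz [ 0.022  0.011 -1.   ] F [-0.1  0.1 -0.2] M [-0.04  0.01 -0.02] w 0.210 j [ 0.3   0.55 -0.4   1.89  0.29  0.74 -0.73]
tip [ 0.5266 -0.0317  0.0939]
tool cm [-0.09  0.1   1.88]
```

Call:
{"name": "step_arm", "arguments": {
  "increments": [
    [[-0.1, 0.1, 0.7, 0], [0, 0, 0.7, 0], [0, 0, 0.2, 0], [0, 0, 0, 0], [0, 0, 0, 0]]
  ]
}}

```text
time: 12.78
eef_pos: [0.5243, -0.0334, 0.1325]
orientation: [-0.008, 0.972, -0.233, 0.009]
contact_force: [0.2, -0.7, -0.1]
width: 0.21
```

```bash

python3 - <<'E'
from h import *
show(); tipto(.5257,-.0320,.070)
im=grab('scene','sc7');d=grab('side','sd7')
cv2.imwrite('pics/c8.png',np.hstack([cv2.resize(im['pixels'][200:260,290:350],None,fx=6.6,fy=6.6,interpolation=cv2.INTER_CUBIC),cv2.resize(d['pixels'][220:280,275:335],None,fx=6.6,fy=6.6,interpolation=cv2.INTER_CUBIC)])[:,:,::-1])
E
```

```text
t 12.78 p [ 0.5243 -0.0334  0.1325] yaw -0.471 tiltz [ 0.022  0.011 -1.   ] F [ 0.2 -0.7 -0.1] M [-0.01  0.01  0.01] w 0.210 j [ 0.29  0.57 -0.39  1.91  0.31  0.7  -0.75]
tip [ 0.5255 -0.0328  0.0765]
tool cm [-0.03 -0.07  0.65]
```

View pics/c8.png

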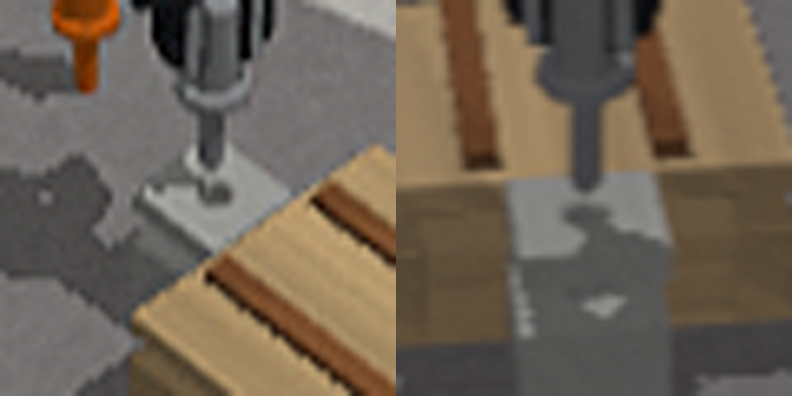

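```bash
python3 - <<'E'
from h import *
np.set_printoptions(precision=4,suppress=True)
s=load('sc7');d=load('sd7')
print('tip',tri([(s,322,225.5),(d,303.6,248.8)]),'hole',tri([(s,322.6,229.1),(d,303.8,252.4)]))
tipto(.5257,-.0318,.060)
E
```

```text
tip (array([ 0.5242, -0.0332,  0.075 ]), [[-0.6, 0.3], [-0.8, -0.4]]) hole (array([ 0.5251, -0.0306,  0.0641]), [[-0.7, 0.4], [-0.9, -0.5]])
tip [ 0.5255 -0.0328  0.0766]
tool cm [-0.05 -0.07  1.66]
```

Call:
{"name": "step_arm", "arguments": {
  "increments": [
    [[0, -0.15, 0, 0], [0, 0, 0.7, 0], [0, 0, 0.7, 0], [0, 0, 0, 0], [0, 0, 0, 0]]
  ]
}}

```text
time: 13.5
eef_pos: [0.5254, -0.0318, 0.1176]
orientation: [-0.008, 0.972, -0.233, 0.009]
contact_force: [-0.3, -0.8, -0.3]
width: 0.209
```

```bash
python3 - <<'E'
from h import *
show();tipto(.5257,-.0320,.042)
E
```

```text
t 13.50 p [ 0.5254 -0.0318  0.1176] yaw -0.471 tiltz [ 0.022  0.011 -1.   ] F [-0.3 -0.8 -0.3] M [-0.03  0.06 -0.  ] w 0.209 j [ 0.27  0.59 -0.37  1.92  0.32  0.67 -0.76]
tip [ 0.5266 -0.0311  0.0616]
tool cm [-0.07  0.15  1.96]
```

Call:
{"name": "step_arm", "arguments": {
  "increments": [
    [[-0.1, 0.1, 0.5, 0], [0, 0, 0.6, 0], [0, 0, 0.6, 0], [0, 0, 0, 0], [0, 0, 0, 0]]
  ]
}}

```text
time: 14.12
eef_pos: [0.5244, -0.0321, 0.0993]
orientation: [-0.008, 0.972, -0.233, 0.009]
contact_force: [1.3, -0.6, -1.1]
width: 0.21
```

```bash
python3 - <<'E'
from h import *
show();tipto(.5257,-.0320,.025)
im=grab('scene','sc8');d=grab('side','sd8')
cv2.imwrite('pics/c9.png',np.hstack([cv2.resize(im['pixels'][200:260,290:350],None,fx=6.6,fy=6.6,interpolation=cv2.INTER_CUBIC),cv2.resize(d['pixels'][220:280,275:335],None,fx=6.6,fy=6.6,interpolation=cv2.INTER_CUBIC)])[:,:,::-1])
E
```

```text
t 14.12 p [ 0.5244 -0.0321  0.0993] yaw -0.471 tiltz [ 0.022  0.011 -1.   ] F [ 1.3 -0.6 -1.1] M [-0.    0.02 -0.01] w 0.210 j [ 0.26  0.62 -0.36  1.94  0.34  0.62 -0.78]
tip [ 0.5256 -0.0314  0.0433]
tool cm [0.01 0.08 1.83]
```

View pics/c9.png

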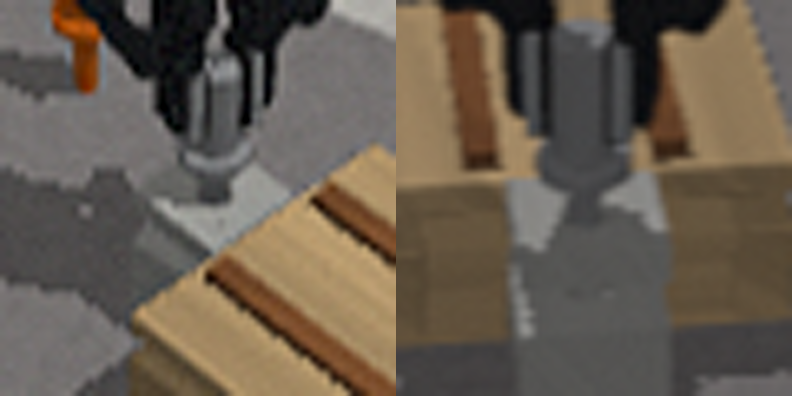

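The shank has gone through the lid hole (collar at scene crop (213,160)) and the tip is just above the base mouth. Continuing.

Call:
{"name": "step_arm", "arguments": {
  "increments": [
    [[0, 0.05, 0.5, 0], [0, 0, 0.5, 0], [0, 0, 0.5, 0], [0, 0, 0, 0], [0, 0, 0, 0]]
  ]
}}

```text
time: 14.85
eef_pos: [0.5246, -0.0324, 0.0833]
orientation: [-0.008, 0.972, -0.234, 0.009]
contact_force: [0.1, 0.1, -0.6]
width: 0.211
```

```bash
python3 - <<'E'
from h import *
show();tipto(.5257,-.0320,.010)
E
```

```text
t 14.85 p [ 0.5246 -0.0324  0.0833] yaw -0.472 tiltz [ 0.022  0.011 -1.   ] F [ 0.1  0.1 -0.6] M [ 0.04  0.   -0.02] w 0.211 j [ 0.25  0.64 -0.34  1.95  0.35  0.58 -0.79]
tip [ 0.5258 -0.0318  0.0274]
tool cm [-0.02  0.05  1.73]
```

Call:
{"name": "step_arm", "arguments": {
  "increments": [
    [[0, 0, 0.4, 0], [0, 0, 0.5, 0], [0, 0, 0.5, 0], [0, 0, 0.4, 0], [0, 0, 0.3, 0]]
  ]
}}

```text
time: 15.48
eef_pos: [0.5255, -0.0333, 0.0655]
orientation: [-0.006, 0.972, -0.234, 0.01]
contact_force: [-10.7, -2.0, 40.5]
width: 0.211
```

```bash
python3 - <<'E'
from h import *
show();tipto(.5257,-.0320,.010)
E
```

```text
t 15.47 p [ 0.5255 -0.0333  0.0655] yaw -0.473 tiltz [ 0.023  0.007 -1.   ] F [-10.7  -2.   40.5] M [0.09 2.23 0.1 ] w 0.211 j [ 0.24  0.67 -0.32  1.96  0.37  0.54 -0.81]
tip [ 0.5268 -0.0329  0.0095]
tool cm [-0.14 -0.03 -0.05]
```

Shut, but 40 N plus 11 N sideways is more than needed. Easing to a moderate press.

Call:
{"name": "step_arm", "arguments": {
  "increments": [
    [[-0.1, 0, 0.15, 0], [0, 0, 0.15, 0], [0, 0, 0.15, 0], [0, 0, 0.15, 0], [0, 0, 0.15, 0]]
  ]
}}

```text
time: 16.1
eef_pos: [0.5253, -0.0332, 0.066]
orientation: [-0.004, 0.972, -0.235, 0.013]
contact_force: [-3.7, -0.9, 13.9]
width: 0.209
```

```bash
python3 - <<'E'
from h import *
show();tipto(.5257,-.0320,.010)
im=grab('scene','sc9');d=grab('side','sd9');grab('wrist','wr9');show()
cv2.imwrite('pics/c10.png',np.hstack([cv2.resize(im['pixels'][200:300,290:390],None,fx=4,fy=4,interpolation=cv2.INTER_CUBIC),cv2.resize(d['pixels'][200:300,255:355],None,fx=4,fy=4,interpolation=cv2.INTER_CUBIC)])[:,:,::-1])
E
```

```text
t 16.10 p [ 0.5253 -0.0332  0.066 ] yaw -0.474 tiltz [ 0.028  0.002 -1.   ] F [-3.7 -0.9 13.9] M [0.02 1.04 0.06] w 0.209 j [ 0.23  0.67 -0.31  1.97  0.38  0.54 -0.82]
tip [ 0.5268 -0.0331  0.01  ]
tool cm [-0.15 -0.04 -0.  ]
t 16.25 p [ 0.5253 -0.0332  0.066 ] yaw -0.474 tiltz [ 0.027  0.002 -1.   ] F [-3.6 -0.5 14.7] M [0.02 1.   0.03] w 0.210 j [ 0.23  0.67 -0.31  1.97  0.38  0.54 -0.82]
```

View pics/c10.png

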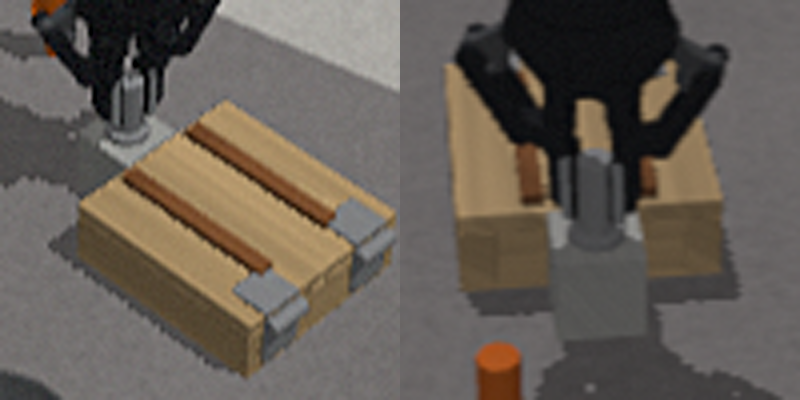

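View pics/sc9.png

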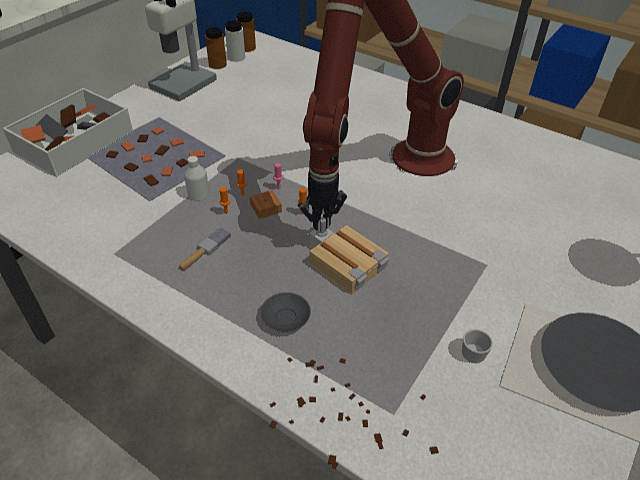

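No gap remains visible between lid and base, and the collar sits on the tab (scene crop (132,135)). Checking the lid plane by depth, and that the bystanders are where they were.

```bash
python3 - <<'E'
from h import *
y=np.array([.165,.986]);x=np.array([.986,-.165]);H=np.array([.5536,.1424])
for a in ('sc5','sd6','sc9','sd9'):
    im=load(a);P,C,u,v=cloud(im); q=P[:,:2]-H; A=q@x;B=q@y
    m=(abs(A)<.07)&(B>-.15)&(B<-.005)&(P[:,2]>.043)&(P[:,2]<.085)&(C[:,0]-C[:,2]>35)
    p=np.polyfit(-B[m],P[m][:,2],1); 
    for _ in range(5):
        r=P[m][:,2]-np.polyval(p,-B[m]); k=abs(r)<.003; p=np.polyfit(-B[m][k],P[m][:,2][k],1)
    print(a,m.sum(),'slope %.4f z(hinge) %.4f'%tuple(p))
a=load('scene0');b=load('sc9')
for n,(x0,y0,x1,y1) in dict(dish=(250,285,315,340),tin=(455,320,500,370),brush=(175,225,235,275),bottle=(183,150,210,202)).items():
    print(n,np.abs(a['pixels'][y0:y1,x0:x1].astype(int)-b['pixels'][y0:y1,x0:x1]).mean().round(2))
E
```

```text
sc5 2075 slope 0.0921 z(hinge) 0.0527
sd6 1625 slope 0.0852 z(hinge) 0.0492
sc9 1985 slope -0.0019 z(hinge) 0.0531
sd9 936 slope 0.0018 z(hinge) 0.0488
dish 4.81
tin 6.74
brush 5.6
bottle 5.73
```

```bash
python3 - <<'E'
from h import *
show(); print(order.finish_job()); show()
E
```

```text
t 16.25 p [ 0.5253 -0.0332  0.066 ] yaw -0.474 tiltz [ 0.027  0.002 -1.   ] F [-3.6 -0.5 14.7] M [0.02 1.   0.03] w 0.210 j [ 0.23  0.67 -0.31  1.97  0.38  0.54 -0.82]
the job is handed in; nothing more can be done
None
the job is handed in; nothing more can be done
```

The lid is shut and the steel pin is pushed down through its tab into the base. I handed the job in at about 16 s with the gripper still holding the pin and pressing.

I swung the lid over from behind with closed fingers and let it sink onto the sherd. Then I took the grey pin from its stand and lowered it through both holes until the collar held the lid down.

**Last checks**
- **Lid:** by depth, its slope is -0.002 (scene view) and +0.002 (side view), against about 0.09 when it rested ajar. So it is fully shut to within measurement.
- **Pin:** its tip works out at 10 mm above the bench, which is where it should be with the collar seated on a shut lid.
- **Press:** about 15 N down with 4 N sideways, against the 5 to 8 N needed. The pin was still gripped, with the opening steady at 0.21.

**Disagreements**
- The press briefly reached 40.5 N through the pin, with 11 N sideways, before I eased it. The gripper's body touched nothing that I could see.
- The tool drifted to a tilt of about 0.03 rad, which the moves could not correct.
- The two fixed cameras differed by 2 to 4 mm on absolute positions, so I lined up the pin by its offset from the hole as seen by the same cameras.
- The dish, bottle, brush and tin appear unmoved. A before-and-after comparison showed only small, even differences of 5 to 7 grey levels, but I did not re-measure their positions.

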